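# Ease a hand spindle out of its two spring clips

## Task

Take the wooden spindle out of the two spring clips of its loose display stand and lower it into the plywood tray, lying lengthwise, without dropping it. Snap one end out of its clip first and then the other, so that the stand is not lifted, tipped or pushed about. Leave the mug and the bobbin alone.

Things in the scene. Friction and masses are not known exactly. Their poses are not given: they have to be found in the camera images.
- spindle_mid (a point): The wooden hand spindle: a light wood shaft 14 mm in diameter and 280 mm long with a dark wooden disc (whorl) 50 mm in diameter and 12 mm thick fixed exactly at its middle; mass about 90 g. This point is its centre, on the shaft's axis; its y axis runs along the shaft. At the start it lies level, gripped by both clips of the stand, its axis 70 mm above the table.
- spindle_p (a point): The point on the shaft's axis 50 mm along the spindle's +y from its centre, within 5 mm of the stand's +y clip at the start. Same axes as the spindle.
- spindle_m (a point): The point on the shaft's axis 50 mm along the spindle's -y from its centre, within 5 mm of the stand's -y clip at the start. Same axes as the spindle.
- stand_mid (a point): The display stand, LOOSE on the table (about 0.97 kg): a wooden board 130 mm (x) by 360 mm (y) by 26 mm thick. This point is the centre of its top face, 26 mm above the table; z up, y along the spindle. The shaft's ends stand out 84 mm past the clips, 37 mm clear above the board. The two clips together hold more than the stand's weight: pulling both at once lifts the stand.
- clip_p (a point): Steel C-shaped spring clip on a small wooden post, 50 mm along the stand's +y from its middle, mouth straight up, 12 mm wide along y, about 24 mm across, top 87 mm above the table. This point is where the shaft's axis sits when clipped in, 44 mm above the board. It holds with roughly 7 to 11 N straight up, then snaps open after a rise of some 7 mm; a freed shaft can rest, loose, on its lips, 14 mm above this point.
- clip_m (a point): The like clip 50 mm along the stand's -y. If the shaft is pulled up some 120 mm from its middle, the clip on that side gives way at about 3 to 7 N while the other keeps hold and the shaft pivots in it. When the second end is then pulled out the same way, the first keeps lying on the lips of its clip.
- tray_mid (a point): The plywood tray, fixed: outside 160 mm (x) by 350 mm (y) by 34 mm high, walls and floor 6 mm. This point is the centre of the inner floor, 6 mm above the table; its y axis is the tray's long direction. The spindle fits only along it, lying on its disc (axis about 25 mm above this floor).
- mug_mid (a point): White mug, 80 mm wide, 95 mm high; centre. Bystander.
- bobbin_mid (a point): Upright empty wooden bobbin, 60 mm wide, 100 mm high; centre. Bystander.
- spindle: The whole spindle; same origin and axes as its centre point above.

How it is judged:
On the way, in this order (a step that is already met when the one before it is completed fails the run):
1. one end is out of its clip while the other is still clipped in (((z of spindle_p in the frame of stand_mid above 0.052 m and z of spindle_m in the frame of stand_mid below 0.05 m) or (z of spindle_m in the frame of stand_mid above 0.052 m and z of spindle_p in the frame of stand_mid below 0.05 m))), for 0.1 s.
2. both ends are out of their clips (z of each of spindle_p, spindle_m in the frame of stand_mid above 0.052 m), for 0.1 s.
3. the spindle is lowered, still held, into the tray (x of spindle_mid in the frame of tray_mid between -0.06 and 0.06 m and y of spindle_mid in the frame of tray_mid between -0.035 and 0.035 m and z of spindle_mid in the frame of tray_mid below 0.05 m and linear speed of spindle below 0.15 m/s and contact force between the fingers and spindle above 0.3 N), for 0.03 s.
At the end, for the whole second after the job is handed in: The spindle lies at rest in the tray, released, along its length (within 0.35 rad), its centre within 60 mm across and 35 mm along of the tray's middle and less than 35 mm above the tray's floor; the stand stands flat on the table within 50 mm of where it was (x of spindle_mid in the frame of tray_mid between -0.06 and 0.06 m and y of spindle_mid in the frame of tray_mid between -0.035 and 0.035 m and z of spindle_mid in the frame of tray_mid below 0.035 m and angle between the y axis of spindle_mid and the y axis of tray_mid, either way round below 0.35 rad and linear speed of spindle below 0.03 m/s and height (world z) of stand_mid below 0.032 m and angle between stand_mid's own z axis and vertical below 0.05 rad and distance of stand_mid from where it was at the start of the episode below 0.05 m); the robot touches nothing.
It fails at once if the stand is lifted by more than 18 mm or tipped by more than 0.12 rad (height (world z) of stand_mid above 0.044 m or angle between stand_mid's own z axis and vertical above 0.12 rad).
It fails at once if the stand is pushed more than 50 mm away (distance of stand_mid from where it was at the start of the episode above 0.05 m).
It fails at once if the mug is moved by more than 25 mm (distance of mug_mid from where it was at the start of the episode above 0.025 m).
It fails at once if the bobbin is moved by more than 25 mm (distance of bobbin_mid from where it was at the start of the episode above 0.025 m).
It also fails if it takes over 72 s, if anything falls off the work surface, if the arm or the gripper's body presses on something with over 40 N, if the wrist force passes 120 N, or if a joint passes its speed limit or range.

## Robot

A 7-joint arm with a two-finger parallel gripper is mounted at the origin on the work surface. World frame = base frame: x ahead of the robot, y to its left, z up, the work surface at z = 0. Lengths are in m, angles in rad, forces in N, time in s.
With the tool pointing down it reaches from about 0.4 to 0.85 m from the base axis. Payload 10.4 kg.
Tool frame: the origin (TCP) lies between the finger pads; the fingertips stand manip.tcp_to_tips ahead of it and the grasp point (between the pads) lies 2 mm behind it (manip.tcp_to_tips is the distance from the TCP to the fingertips, in m); y points along the fingers, z is the direction in which the jaws open and shut, and the axes are right-handed (so a half turn about y gives the same grasp; the last joint's range is limited). The gripper opens to 85 mm and grips with 20 to 120 N. Pads are 22 mm wide; open, the fingers measure 114 mm over their backs; the gripper's body (76 mm by 85 mm) begins 54 mm behind the grasp point. The pads swing forward as they close: fully open they stand 13 mm farther back than shut.
Start: joints at [1.08, 0.332, -0.065, 1.46, 0.022, 1.35, -0.088], TCP at [0.282, -0.558, 0.248] pointing down, gripper open.
Joint ranges: [-2.6, 2.6], [-0.5, 2.12], [-1.47, 1.34], [0.16, 2.42], [-1.27, 4.41], [0.06, 2.06], [-2.6, 2.6]. Speed limits (rad/s): [2.22, 2.22, 2.79, 2.79, 3.14, 3.14, 3.14].

## Interface

Orientations are given as a unit quaternion [x, y, z, w].
In Python, from workcell import manip gives the robot as it stands. The module is installed in compiled form; this text tells all that it offers.
- The arm moves only by the tool move_arm, never from a script. Its argument "increments" is a list of rows, each an object with "offset": the shift along the tool's x, y, z in m, a list of three; "yaw": the turn about the tool's y in degrees; "jaw": the closure in counts, from 0 (fully open) to 255 (shut). In form: [{"offset": [tx, ty, tz], "yaw": yaw, "jaw": jaw}, ...]. A call has 1 to 10 rows; each row is the pose to reach, as a shift and turn from the pose measured when the call began, along the tool's axes at that moment; what a row does not reach only later rows make up. A row lasts 1/12 s, in which the tool goes at most 41.7 mm and 7.16 degrees, less where a joint would pass 70% of its speed; a pose out of reach is approached as far as the arm can. A call with a gripper value outside its range is refused whole. The fingers move at their own pace and stop on an object; "squeeze" is the grip in N (left out, the last holds). Time passes only in rows, so rows that repeat a pose let the fingers close. It gives the time, the measured TCP pose, the force and the opening at its end, in the units of the state.
- manip.get_obs(): the state, without advancing time (a new reading comes with each control period).
- manip.camera(name): name is "scene" or "top"; returns a dict with "pixels" (420x560x3 uint8, red, green, blue), "depth" (420x560 float32, m along the optical axis (not along the pixel's ray), 0 where there is no reading), "intrinsics" (3x3 intrinsics, pixels), "D" ([k1, k2, p1, p2, k3] as OpenCV has them; the pictures are not rectified), "R" (3x3) and "t" (3): a world point X has camera coordinates R X + t. Camera axes: x right, y down, z forward; pixel columns grow to the right and rows downward; lengths in m; the calibration is good to about 2 mm. A picture is of the moment at which its call begins.
- manip.hand_in(): hands the job in, once; it reports no verdict.
Trained networks look in a picture, given as the dict that the camera call returned (one of the last four; its "shot" number tells which), for a name from the list of things; names that differ only in an ending like _2 or _b are one class to them, and where a whole thing is asked for, a point or a joint stands for the part that bears it (a point fixed in the world has none). Each returns a list of dicts, best first, with "confidence" (0 to 1); they miss things now and then, are a little off and sometimes report something else, mostly with a low value. They report only what shows in the picture. A call takes as long as a camera call.
- manip.recognise(picture, query): "bbox" ([left, top, right, bottom] in pixels, round what is visible of it).
- manip.spot_point(picture, query): "centre" ([column, row] in pixels: a listed point, or the origin of a listed thing).
The state is a dict: "clock": time; "joint_pos": joint angles; "joint_velocities": joint speeds; "tau": joint torques, N m; "position": TCP position; "ee_rot": TCP orientation; "ft_force": force on the tool from outside, world axes, zero at the start; "torque": the same for the moment, N m; "grip_width": opening from 0.0 (shut) to 1.0 (fully open).
Only numpy, scipy, OpenCV 4.12 (cv2) and the standard library are available. Lean on these libraries where they do the work, as an engineer would, in place of code of your own. Each camera call takes 0.05 s, during which the arm holds its last target. There are 200 camera calls.

## Working session

There is one attempt and no reset: what is moved stays moved. The work goes in short steps, Python scripts to look and compute and a tool call to move; the robot and the scene stay as the last step left them, time stands still between calls to the robot, and variables do not carry over. Pictures are saved under pics/ and viewed, about 8 in all and at most 12, crops included, and the job is handed in when it is done.

Besides the shell and the picture viewer there is one more tool, called after "Emit:" as name(argument=value, ...), one argument or row to a line, values as JSON. move_arm: Moves the arm, as the interface text tells. Its arguments: {"type":"object","properties":{"increments":{"type":"array","items":{"type":"object","properties":{"offset":{"type":"array","items":{"type":"number"}},"yaw":{"type":"number"},"jaw":{"type":"number"}}}},"squeeze":{"type":"number"}},"required":["increments"]}

```bash
mkdir -p pics
cat > h.py <<'E'
import numpy as np, cv2
from workcell import manip
from scipy.spatial.transform import Rotation as Ro
def ray(c,uv):
    p=cv2.undistortPoints(np.array([[uv]],float),c["intrinsics"],np.array(c["D"],float))[0,0]
    R=np.array(c["R"]);t=np.array(c["t"])
    return -R.T@t, R.T@np.array([p[0],p[1],1.])
def atz(c,uv,z):
    o,d=ray(c,uv); return o+d*(z-o[2])/d[2]
def dep(c,uv):
    o,d=ray(c,uv); u,v=int(round(uv[0])),int(round(uv[1])); w=c["depth"][v-1:v+2,u-1:u+2]; w=w[w>0]
    return o+d*np.median(w) if len(w) else None
def cloud(c):
    h,w=c["depth"].shape; g=np.stack(np.meshgrid(np.arange(w),np.arange(h)),-1).reshape(-1,1,2).astype(float)
    p=cv2.undistortPoints(g,c["intrinsics"],np.array(c["D"],float))[:,0]
    z=c["depth"].reshape(-1,1); P=np.hstack([p*z,z]); R=np.array(c["R"]);t=np.array(c["t"])
    return ((P-t)@R).reshape(h,w,3)
def save(c,n): cv2.imwrite("pics/"+n,c["pixels"][:,:,::-1])
def st():
    o=manip.get_obs(); r=Ro.from_quat(o["ee_rot"]).as_matrix()
    print("t",o["clock"],"p",np.round(o["position"],4),"F",np.round(o["ft_force"],2),"T",np.round(o["torque"],2),"g",round(o["grip_width"],3)); print(np.round(r,3)); return o,r
E
python3 - <<'E'
from h import *
np.set_printoptions(suppress=True,precision=4)
print(manip.tcp_to_tips); st()
zs=dict(spindle_mid=.07,spindle_p=.07,spindle_m=.07,stand_mid=.026,clip_p=.07,clip_m=.07,tray_mid=.006,mug_mid=.0475,bobbin_mid=.05)
for n in("scene","top"):
    c=manip.camera(n); save(c,n+"0.png"); print(n,"cam at",-np.array(c["R"]).T@np.array(c["t"]))
    for q,z in zs.items():
        for d in manip.spot_point(c,q)[:2]:
            print(q,round(d["confidence"],2),np.round(d["centre"],1),atz(c,d["centre"],z))
    np.savez(n+"0.npz",cl=cloud(c),px=c["pixels"])
a=cv2.imread("pics/scene0.png");b=cv2.imread("pics/top0.png");cv2.imwrite("pics/both0.png",cv2.resize(np.vstack([a,b]),(448,600)) if 0 else cv2.resize(np.hstack([a,b]),(800,300)))
E
```

```text
0.017
t 0.0 p [ 0.2817 -0.5575  0.2475] F [ 0.28 -0.39  0.12] T [ 0.06  0.   -0.01] g 0.998
[[-0.893 -0.001  0.451]
 [-0.451  0.001 -0.893]
 [ 0.    -1.    -0.001]]
scene cam at [1.0775 0.6618 0.7549]
spindle_mid 0.61 [372.3 265.5] [0.5449 0.2086 0.07  ]
spindle_p 0.82 [372.8 264.2] [0.5417 0.2065 0.07  ]
spindle_p 0.65 [361.9 250.5] [0.5344 0.1658 0.07  ]
spindle_m 0.82 [372.8 264.2] [0.5417 0.2065 0.07  ]
spindle_m 0.65 [361.9 250.5] [0.5344 0.1658 0.07  ]
stand_mid 0.94 [369.5 283. ] [0.5481 0.2131 0.026 ]
clip_p 0.89 [384.4 282.5] [0.5555 0.2543 0.07  ]
clip_p 0.76 [365.5 249.9] [0.5271 0.1684 0.07  ]
clip_m 0.89 [384.4 282.5] [0.5555 0.2543 0.07  ]
clip_m 0.76 [365.5 249.9] [0.5271 0.1684 0.07  ]
tray_mid 0.86 [276.3 175.3] [ 0.487  -0.2179  0.006 ]
mug_mid 0.85 [233.1 264.7] [0.7612 0.0425 0.0475]
bobbin_mid 0.57 [209.2 223.6] [ 0.745  -0.0916  0.05  ]
top cam at [ 0.3851 -0.0248  1.2285]
spindle_mid 0.61 [181.4 234.6] [0.5467 0.2118 0.07  ]
spindle_p 0.84 [202.7 238.7] [0.5375 0.164  0.07  ]
spindle_p 0.67 [163.5 226.3] [0.5653 0.2528 0.07  ]
spindle_m 0.84 [202.7 238.7] [0.5375 0.164  0.07  ]
spindle_m 0.67 [163.5 226.3] [0.5653 0.2528 0.07  ]
stand_mid 0.56 [181.  237.8] [0.5454 0.2215 0.026 ]
clip_p 0.91 [161.3 228.7] [0.5599 0.2576 0.07  ]
clip_p 0.85 [199.8 242.2] [0.5297 0.1703 0.07  ]
clip_m 0.91 [161.3 228.7] [0.5599 0.2576 0.07  ]
clip_m 0.85 [199.8 242.2] [0.5297 0.1703 0.07  ]
tray_mid 0.72 [376.6 259.8] [ 0.4952 -0.2278  0.006 ]
tray_mid 0.51 [179.5 236. ] [0.5523 0.2293 0.006 ]
mug_mid 0.73 [258.5 144.3] [0.7604 0.0436 0.0475]
bobbin_mid 0.95 [312.5 152.2] [ 0.7398 -0.0811  0.05  ]
bobbin_mid 0.35 [199.9 241.6] [0.5336 0.1735 0.05  ]
```

View pics/top0.png

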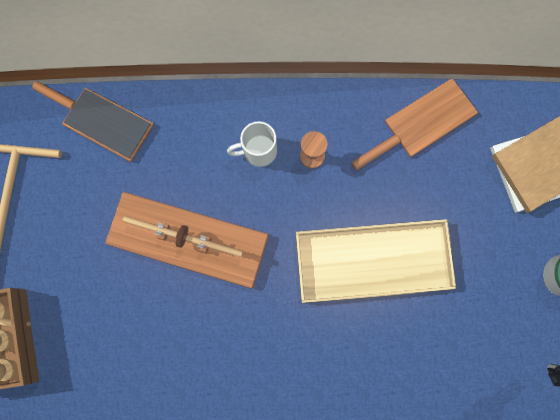

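View pics/scene0.png

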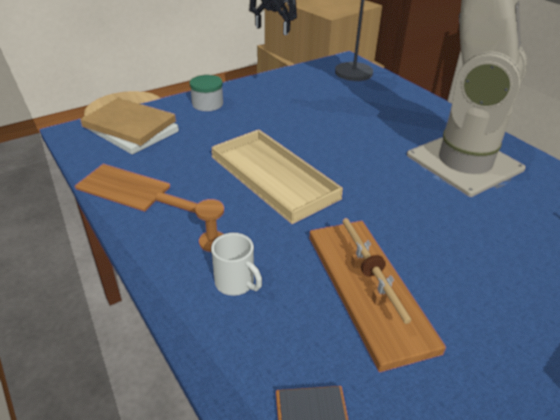

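The top view shows the spindle from (124,219) to (242,254), with its disc at (181,236), on the stand. The tray is centred near (376,261), the mug at (259,145) and the bobbin at (313,150). In the scene view the clips sit at (384,282) and (365,250). Next I'll refine the axes from depth.

Run:
```python
from h import *
np.set_printoptions(suppress=True,precision=4)
for n in("top","scene"):
    d=np.load(n+"0.npz");cl=d["cl"];P=cl.reshape(-1,3)
    def reg(c,r,z0,z1): return P[(np.hypot(*(P[:,:2]-c).T)<r)&(P[:,2]>z0)&(P[:,2]<z1)]
    S=reg((.547,.211),.17,.06,.079)
    l=cv2.fitLine(S[:,:2].astype(np.float32),cv2.DIST_HUBER,0,.01,.01).ravel()
    s=(S[:,:2]-l[2:])@l[:2]; off=(S[:,:2]-l[2:])@[-l[1],l[0]]
    k=abs(off)<.012
    print(n,"shaft",l,len(S),"ends",l[2:]+l[:2]*s[k].min(),l[2:]+l[:2]*s[k].max(),s[k].max()-s[k].min(),"z hi",np.percentile(S[k][:,2],[50,95]))
    D=reg((.547,.211),.05,.086,.11); print("disc top",len(D),D.mean(0) if len(D) else None, D[:,2].max() if len(D) else 0)
    for nm,c,r,z0,z1 in(("stand",(.547,.211),.22,.018,.034),("trayrim",(.49,-.22),.23,.028,.042),("mug",(.76,.043),.08,.08,.11),("bobbin",(.742,-.085),.06,.085,.115)):
        Q=reg(c,r,z0,z1); b=cv2.minAreaRect(Q[:,:2].astype(np.float32)); print(nm,len(Q),b, np.median(Q[:,2]))
```

```text
top shaft [0.2833 0.959  0.5541 0.2467] 631 ends [0.504  0.0773] [0.5831 0.3448] 0.2789399288652406 z hi [0.0761 0.0786]
disc top 120 [0.5436 0.2099 0.0925] 0.10008340747033498
stand 7508 ((0.5447484850883484, 0.21316717565059662), (0.3620190918445587, 0.13200226426124573), 73.66703033447266) 0.027231790315348097
trayrim 1253 ((0.5650669932365417, -0.21660777926445007), (0.30797117948532104, 0.3521123230457306), 4.410274505615234) 0.03455171778924556
mug 340 ((0.755140483379364, 0.04513340815901756), (0.0799618735909462, 0.08847594261169434), 52.96614456176758) 0.0938871883808349
bobbin 560 ((0.7434372901916504, -0.08173178881406784), (0.05882272496819496, 0.056854695081710815), 67.60071563720703) 0.10091568812245458
scene shaft [0.2795 0.9601 0.5549 0.234 ] 995 ends [0.5082 0.0735] [0.5866 0.343 ] 0.2806665248503252 z hi [0.0746 0.078 ]
disc top 111 [0.5469 0.2117 0.0904] 0.09565901470194771
stand 7614 ((0.5446728467941284, 0.20988009870052338), (0.3618676960468292, 0.13154657185077667), 73.75837707519531) 0.02539845932686829
trayrim 830 ((0.49358004331588745, -0.221859872341156), (0.16552698612213135, 0.35441744327545166), 4.740187168121338) 0.031847652935670795
mug 583 ((0.7588219046592712, 0.043478142470121384), (0.08035383373498917, 0.08431486785411835), 54.97441864013672) 0.08930408885617437
bobbin 497 ((0.7458359599113464, -0.08325040340423584), (0.06122634932398796, 0.05874728783965111), 77.19845581054688) 0.0988365234059051
```

Emit:
move_arm(
  increments=[
    {"offset": [-0.501, 0.048, -0.4805], "yaw": -47, "jaw": 0},
    {"offset": [-0.501, 0.048, -0.4805], "yaw": -47, "jaw": 0},
    {"offset": [-0.501, 0.048, -0.4805], "yaw": -47, "jaw": 0},
    {"offset": [-0.501, 0.048, -0.4805], "yaw": -47, "jaw": 0},
    {"offset": [-0.501, 0.048, -0.4805], "yaw": -47, "jaw": 0},
    {"offset": [-0.501, 0.048, -0.4805], "yaw": -47, "jaw": 0},
    {"offset": [-0.501, 0.048, -0.4805], "yaw": -47, "jaw": 0},
    {"offset": [-0.501, 0.048, -0.4805], "yaw": -47, "jaw": 0},
    {"offset": [-0.501, 0.048, -0.4805], "yaw": -47, "jaw": 0},
    {"offset": [-0.501, 0.048, -0.4805], "yaw": -47, "jaw": 0},
  ],
)

```text
clock: 1.83
position: [0.4201, -0.1639, 0.2198]
ee_rot: [0.425, -0.565, 0.566, -0.425]
ft_force: [0.9, 0.2, 0.2]
grip_width: 1.0
```

```bash
cat >> h.py <<'E'
def go(x,y,z,ang):
    o,r=st(); a=np.degrees(np.arctan2(r[1,0],r[0,0])); d=(ang-a+180)%360-180
    print("ang",round(a,2),"offset",np.round(r.T@(np.array([x,y,z])-o["position"]),4),"yaw",round(-d,2))
M=np.array([.5455,.2102]);U=np.array([.281,.9597])
E
python3 -c "
from h import *
p=M-.118*U;go(p[0],p[1],.13,253.7)"
```

```text
t 1.8333 p [ 0.4201 -0.1639  0.2198] F [0.92 0.16 0.21] T [-0.03 -0.09 -0.02] g 1.0
[[-0.279  0.001  0.96 ]
 [-0.96  -0.001 -0.279]
 [ 0.001 -1.     0.001]]
ang -106.2 offset [-0.2763  0.0896  0.0157] yaw 0.1
```

Emit:
move_arm(
  increments=[
    {"offset": [-0.2763, 0.05, 0.0157], "yaw": 0, "jaw": 0},
    {"offset": [-0.2763, 0.05, 0.0157], "yaw": 0, "jaw": 0},
    {"offset": [-0.2763, 0.0896, 0.0157], "yaw": 0, "jaw": 0},
    {"offset": [-0.2763, 0.0896, 0.0157], "yaw": 0, "jaw": 0},
    {"offset": [-0.2763, 0.0896, 0.0157], "yaw": 0, "jaw": 0},
    {"offset": [-0.2763, 0.0896, 0.0157], "yaw": 0, "jaw": 0},
    {"offset": [-0.2763, 0.0896, 0.0157], "yaw": 0, "jaw": 0},
    {"offset": [-0.2763, 0.0896, 0.0157], "yaw": 0, "jaw": 0},
    {"offset": [-0.2763, 0.0896, 0.0157], "yaw": 0, "jaw": 0},
    {"offset": [-0.2763, 0.0896, 0.0157], "yaw": 0, "jaw": 0},
  ],
)

```text
clock: 2.67
position: [0.5123, 0.0965, 0.1299]
ee_rot: [0.425, -0.565, 0.566, -0.424]
ft_force: [-0.3, 0.4, 0.2]
grip_width: 1.0
```

```bash
python3 -c "
from h import *
p=M-.118*U;go(p[0],p[1],.068,253.7)
c=manip.camera('scene');i=c['pixels'][170:370,270:470,::-1];cv2.imwrite('pics/s1.png',cv2.resize(i,(600,600),interpolation=cv2.INTER_CUBIC))"
```

```text
t 2.6667 p [0.5123 0.0965 0.1299] F [-0.31  0.38  0.21] T [-0.01  0.   -0.03] g 1.0
[[-0.279  0.     0.96 ]
 [-0.96  -0.001 -0.279]
 [ 0.001 -1.     0.   ]]
ang -106.2 offset [-0.0005  0.0619 -0.0001] yaw 0.1
```

View pics/s1.png

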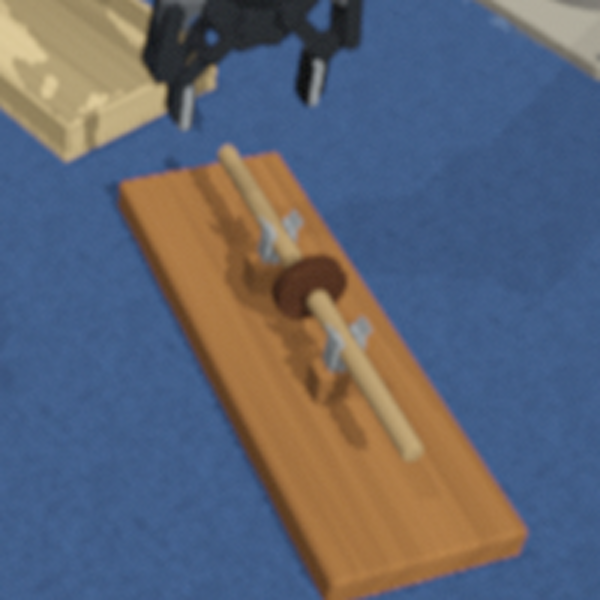

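The open pads, at crop (180,105) and (315,80), straddle the shaft's near end at (228,152). I'll go down and close gently.

Emit:
move_arm(
  increments=[
    {"offset": [0, 0.03, 0], "yaw": 0, "jaw": 0},
    {"offset": [0, 0.062, 0], "yaw": 0, "jaw": 0},
    {"offset": [0, 0.062, 0], "yaw": 0, "jaw": 0},
    {"offset": [0, 0.062, 0], "yaw": 0, "jaw": 120},
    {"offset": [0, 0.062, 0], "yaw": 0, "jaw": 170},
    {"offset": [0, 0.062, 0], "yaw": 0, "jaw": 190},
    {"offset": [0, 0.062, 0], "yaw": 0, "jaw": 255},
    {"offset": [0, 0.062, 0], "yaw": 0, "jaw": 255},
    {"offset": [0, 0.062, 0], "yaw": 0, "jaw": 255},
    {"offset": [0, 0.062, 0], "yaw": 0, "jaw": 255},
  ],
  squeeze=20,
)

```text
clock: 3.55
position: [0.5127, 0.0957, 0.0688]
ee_rot: [0.424, -0.565, 0.567, -0.424]
ft_force: [-1.0, -0.9, 4.1]
grip_width: 0.152
```

Emit:
move_arm(
  increments=[
    {"offset": [0, -0.004, 0], "yaw": 0, "jaw": 255},
    {"offset": [0, -0.008, 0], "yaw": 0, "jaw": 255},
    {"offset": [0, -0.012, 0], "yaw": 0, "jaw": 255},
    {"offset": [0, -0.014, 0], "yaw": 0, "jaw": 255},
    {"offset": [0, -0.016, 0], "yaw": 0, "jaw": 255},
  ],
)

```text
clock: 3.97
position: [0.5128, 0.096, 0.0852]
ee_rot: [0.424, -0.565, 0.566, -0.424]
ft_force: [-1.1, 1.5, -2.1]
grip_width: 0.155
```

Emit:
move_arm(
  increments=[
    {"offset": [-0.001, -0.004, 0], "yaw": 0, "jaw": 255},
    {"offset": [-0.001, -0.008, 0], "yaw": 0, "jaw": 255},
    {"offset": [-0.002, -0.012, 0], "yaw": 0, "jaw": 255},
    {"offset": [-0.002, -0.014, 0], "yaw": 0, "jaw": 255},
    {"offset": [-0.002, -0.014, 0], "yaw": 0, "jaw": 255},
  ],
)

```text
clock: 4.38
position: [0.5138, 0.0982, 0.0999]
ee_rot: [0.424, -0.565, 0.567, -0.425]
ft_force: [-0.2, 2.4, -1.8]
grip_width: 0.154
```

```bash
python3 -c "
from h import *
st()
c=manip.camera('scene');i=c['pixels'][170:370,270:470,::-1];cv2.imwrite('pics/s2.png',cv2.resize(i,(600,600),interpolation=cv2.INTER_CUBIC))"
```

```text
t 4.3833 p [0.5138 0.0982 0.0999] F [-0.23  2.39 -1.85] T [0.31 0.15 0.14] g 0.154
[[-0.28   0.003  0.96 ]
 [-0.96  -0.001 -0.28 ]
 [ 0.    -1.     0.003]]
```

View pics/s2.png

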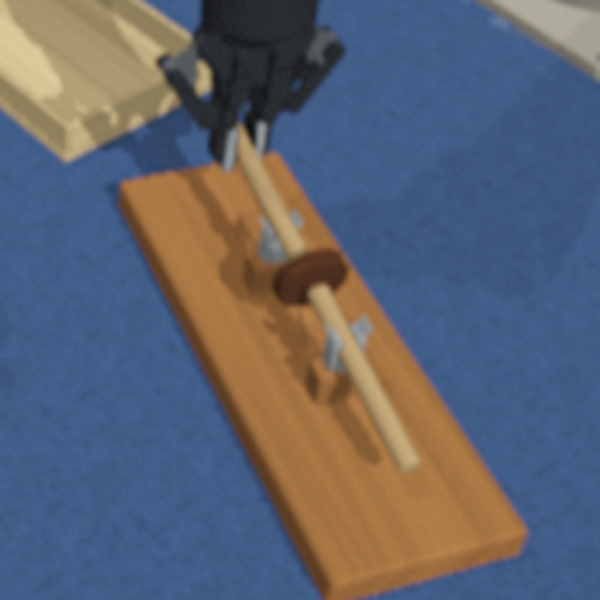

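The shaft has left the near clip at (275,235) and is still gripped in the far one at (345,340). The stand hasn't moved. I'll ease it onto the lips and release.

Emit:
move_arm(
  increments=[
    {"offset": [0, 0.003, 0], "yaw": 0, "jaw": 255},
    {"offset": [0, 0.006, 0], "yaw": 0, "jaw": 255},
    {"offset": [0, 0.007, 0], "yaw": 0, "jaw": 255},
    {"offset": [0, 0.007, 0], "yaw": 0, "jaw": 180},
    {"offset": [0, 0.007, 0], "yaw": 0, "jaw": 120},
    {"offset": [0, 0.007, 0], "yaw": 0, "jaw": 0},
    {"offset": [0, 0.007, 0], "yaw": 0, "jaw": 0},
    {"offset": [0, 0.007, 0], "yaw": 0, "jaw": 0},
    {"offset": [0, -0.03, 0], "yaw": 0, "jaw": 0},
    {"offset": [0, -0.06, 0], "yaw": 0, "jaw": 0},
  ],
)

```text
clock: 5.27
position: [0.5126, 0.0983, 0.1599]
ee_rot: [0.425, -0.565, 0.566, -0.424]
ft_force: [1.1, 0.1, 1.6]
grip_width: 1.002
```

```bash
cat > ax.py <<'E'
from h import *
np.set_printoptions(suppress=True,precision=4)
for n in("top","scene"):
    c=manip.camera(n); P=cloud(c).reshape(-1,3)
    hsv=cv2.cvtColor(c["pixels"],cv2.COLOR_RGB2HSV)
    near=abs((P[:,:2]-M)@[-U[1],U[0]])<.03; s=(P[:,:2]-M)@U; w=(P[:,:2]-M)@[-U[1],U[0]]
    for a in(-.11,-.08,-.025,.025,.08,.11,.13):
        k=near&(abs(s-a)<.008)&(P[:,2]>.045)&(P[:,2]<.125)
        if k.sum(): print(n,a,k.sum(),"w %.4f ztop %.4f"%(np.median(w[k]),np.percentile(P[k,2],80)))
    k=near&(abs(w)<.012)&(P[:,2]>.05)&(P[:,2]<.115)&(abs(s)<.16);print("s range",s[k].min(),s[k].max())
    Q=P[(np.hypot(*(P[:,:2]-M).T)<.22)&(P[:,2]>.018)&(P[:,2]<.034)]
    print("stand",cv2.minAreaRect(Q[:,:2].astype(np.float32)))
E
python3 ax.py; python3 -c "
from h import *
p=M+.118*U;go(p[0],p[1],.14,253.7)"
```

```text
top 0.08 40 w 0.0024 ztop 0.0750
top 0.11 37 w 0.0028 ztop 0.0715
top 0.13 41 w 0.0026 ztop 0.0690
s range 0.039385974946462385 0.13998094183319884
stand ((0.561914324760437, 0.21764469146728516), (0.2664076089859009, 0.36390554904937744), 18.315866470336914)
scene -0.11 40 w -0.0032 ztop 0.0970
scene -0.08 45 w -0.0025 ztop 0.0936
scene -0.025 47 w -0.0016 ztop 0.0861
scene 0.025 54 w -0.0017 ztop 0.0803
scene 0.08 67 w -0.0001 ztop 0.0732
scene 0.11 64 w -0.0016 ztop 0.0694
scene 0.13 83 w -0.0007 ztop 0.0660
s range -0.1379548082113295 0.13879584957857824
stand ((0.544579029083252, 0.21060240268707275), (0.36093372106552124, 0.13152576982975006), 73.62336730957031)
t 5.3667 p [0.5159 0.0992 0.1643] F [ 0.54 -0.24 -0.47] T [ 0.07 -0.02 -0.04] g 1.001
[[-0.28   0.01   0.96 ]
 [-0.96  -0.    -0.28 ]
 [-0.002 -1.     0.01 ]]
ang -106.24 offset [-0.2328  0.0248 -0.0027] yaw 0.06
```

Emit:
move_arm(
  increments=[
    {"offset": [-0.2328, 0.005, -0.0027], "yaw": 0, "jaw": 0},
    {"offset": [-0.2328, 0.005, -0.0027], "yaw": 0, "jaw": 0},
    {"offset": [-0.2328, 0.005, -0.0027], "yaw": 0, "jaw": 0},
    {"offset": [-0.2328, 0.005, -0.0027], "yaw": 0, "jaw": 0},
    {"offset": [-0.2328, 0.005, -0.0027], "yaw": 0, "jaw": 0},
    {"offset": [-0.2328, 0.005, -0.0027], "yaw": 0, "jaw": 0},
    {"offset": [-0.2328, 0.025, -0.0027], "yaw": 0, "jaw": 0},
    {"offset": [-0.2328, 0.055, -0.0027], "yaw": 0, "jaw": 0},
    {"offset": [-0.2328, 0.055, -0.0027], "yaw": 0, "jaw": 0},
    {"offset": [-0.2328, 0.055, -0.0027], "yaw": 0, "jaw": 0},
  ],
)

```text
clock: 6.2
position: [0.5781, 0.3226, 0.1083]
ee_rot: [0.423, -0.564, 0.568, -0.426]
ft_force: [0.9, -0.4, 0.3]
grip_width: 1.003
```

```bash
python3 -c "
from h import *
p=M+.118*U;go(p[0],p[1],.059,253.7)"
```

```text
t 6.2 p [0.5781 0.3226 0.1083] F [ 0.86 -0.37  0.29] T [-0.04 -0.04 -0.01] g 1.003
[[-0.28   0.007  0.96 ]
 [-0.96  -0.002 -0.28 ]
 [ 0.    -1.     0.007]]
ang -106.24 offset [-0.001   0.0493 -0.0001] yaw 0.06
```

Emit:
move_arm(
  increments=[
    {"offset": [0, 0.03, 0], "yaw": 0, "jaw": 0},
    {"offset": [0, 0.049, 0], "yaw": 0, "jaw": 0},
    {"offset": [0, 0.049, 0], "yaw": 0, "jaw": 0},
    {"offset": [0, 0.049, 0], "yaw": 0, "jaw": 120},
    {"offset": [0, 0.049, 0], "yaw": 0, "jaw": 170},
    {"offset": [0, 0.049, 0], "yaw": 0, "jaw": 190},
    {"offset": [0, 0.049, 0], "yaw": 0, "jaw": 255},
    {"offset": [0, 0.049, 0], "yaw": 0, "jaw": 255},
    {"offset": [0, 0.049, 0], "yaw": 0, "jaw": 255},
    {"offset": [0, 0.049, 0], "yaw": 0, "jaw": 255},
  ],
  squeeze=20,
)

```text
clock: 7.03
position: [0.5785, 0.3227, 0.0598]
ee_rot: [0.423, -0.564, 0.568, -0.426]
ft_force: [-1.1, -0.5, 2.0]
grip_width: 0.153
```

Emit:
move_arm(
  increments=[
    {"offset": [0, -0.004, 0], "yaw": 0, "jaw": 255},
    {"offset": [0, -0.008, 0], "yaw": 0, "jaw": 255},
    {"offset": [0, -0.012, 0], "yaw": 0, "jaw": 255},
    {"offset": [0, -0.014, 0], "yaw": 0, "jaw": 255},
    {"offset": [0, -0.016, 0], "yaw": 0, "jaw": 255},
  ],
)

```text
clock: 7.45
position: [0.5785, 0.3227, 0.0762]
ee_rot: [0.423, -0.564, 0.568, -0.426]
ft_force: [-1.4, -0.2, 0.1]
grip_width: 0.156
```

Emit:
move_arm(
  increments=[
    {"offset": [0, -0.004, 0], "yaw": 0, "jaw": 255},
    {"offset": [0, -0.008, 0], "yaw": 0, "jaw": 255},
    {"offset": [0, -0.012, 0], "yaw": 0, "jaw": 255},
    {"offset": [0, -0.015, 0], "yaw": 0, "jaw": 255},
    {"offset": [0, -0.015, 0], "yaw": 0, "jaw": 255},
  ],
)

```text
clock: 7.87
position: [0.5789, 0.3229, 0.0922]
ee_rot: [0.422, -0.563, 0.568, -0.426]
ft_force: [-0.4, -0.0, -0.3]
grip_width: 0.153
```

```bash
python3 -c "
from h import *
st()
c=manip.camera('scene');i=c['pixels'][170:370,270:470,::-1];cv2.imwrite('pics/s3.png',cv2.resize(i,(600,600),interpolation=cv2.INTER_CUBIC))"; python3 ax.py
```

```text
t 7.8667 p [0.5789 0.3229 0.0922] F [-0.39 -0.01 -0.33] T [ 0.12 -0.04  0.06] g 0.153
[[-0.28   0.009  0.96 ]
 [-0.96  -0.001 -0.28 ]
 [-0.001 -1.     0.009]]
top -0.11 47 w 0.0007 ztop 0.1148
top -0.08 49 w 0.0008 ztop 0.1128
top -0.025 47 w -0.0002 ztop 0.1098
top 0.025 46 w 0.0000 ztop 0.1070
top 0.08 1 w -0.0071 ztop 0.0952
top 0.11 1 w -0.0282 ztop 0.1205
s range -0.13845641395980227 0.07431987738265182
stand ((0.5410986542701721, 0.20123042166233063), (0.33683034777641296, 0.1313110888004303), 73.54429626464844)
scene -0.11 43 w -0.0041 ztop 0.1106
scene -0.08 42 w -0.0038 ztop 0.1092
scene -0.025 39 w -0.0034 ztop 0.1065
scene 0.025 54 w -0.0040 ztop 0.1027
scene 0.08 21 w -0.0050 ztop 0.1011
scene 0.11 69 w 0.0058 ztop 0.1211
scene 0.13 309 w -0.0052 ztop 0.1181
s range -0.13942216696042864 0.13896686717057938
stand ((0.5444036722183228, 0.20893125236034393), (0.3642975687980652, 0.13130426406860352), 73.83955383300781)
```

View pics/s3.png

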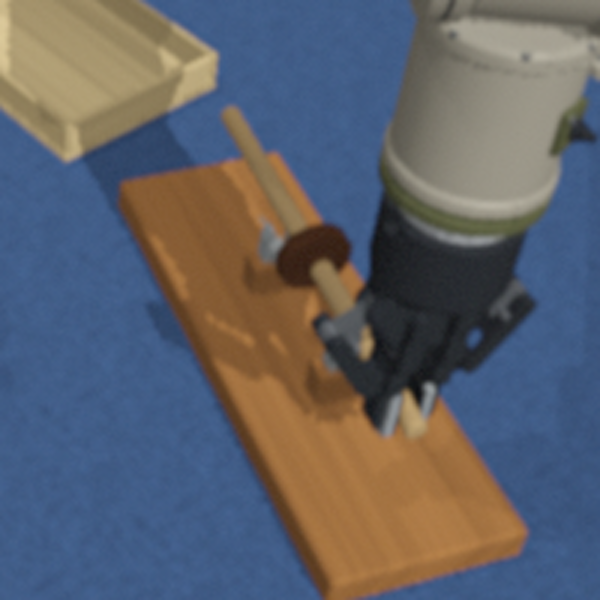

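The spindle is free of both clips and still held near its +y end. It's nearly level, with the −y end at (232,112). The stand is unmoved. I'll tighten the grip and carry it from here.

Emit:
move_arm(
  increments=[
    {"offset": [0, 0, 0], "yaw": 0, "jaw": 255},
    {"offset": [0, 0, 0], "yaw": 0, "jaw": 255},
    {"offset": [0, -0.01, 0], "yaw": 0, "jaw": 255},
    {"offset": [0, -0.02, 0], "yaw": 0, "jaw": 255},
    {"offset": [0, -0.035, 0], "yaw": 0, "jaw": 255},
    {"offset": [0, -0.05, 0], "yaw": 0, "jaw": 255},
    {"offset": [0, -0.065, 0], "yaw": 0, "jaw": 255},
    {"offset": [0, -0.08, 0], "yaw": 0, "jaw": 255},
    {"offset": [0, -0.08, 0], "yaw": 0, "jaw": 255},
  ],
  squeeze=80,
)

```text
clock: 8.77
position: [0.5791, 0.324, 0.1762]
ee_rot: [0.42, -0.563, 0.568, -0.428]
ft_force: [-0.9, 0.4, -0.5]
grip_width: 0.13
```

```bash
python3 -c "
from h import *
go(.4841,-.1049,.17,274.6)"
```

```text
t 8.7667 p [0.5791 0.324  0.1762] F [-0.92  0.42 -0.53] T [ 0.15 -0.04 -0.01] g 0.13
[[-0.28   0.013  0.96 ]
 [-0.96   0.001 -0.28 ]
 [-0.005 -1.     0.012]]
ang -106.25 offset [0.4384 0.0045 0.0288] yaw -20.85
```

Emit:
move_arm(
  increments=[
    {"offset": [0.01, 0, 0.001], "yaw": -1, "jaw": 255},
    {"offset": [0.025, 0, 0.002], "yaw": -2, "jaw": 255},
    {"offset": [0.045, 0, 0.003], "yaw": -3, "jaw": 255},
    {"offset": [0.067, 0, 0.005], "yaw": -4, "jaw": 255},
    {"offset": [0.09, 0, 0.006], "yaw": -5, "jaw": 255},
    {"offset": [0.115, 0, 0.008], "yaw": -6, "jaw": 255},
    {"offset": [0.14, 0, 0.01], "yaw": -7, "jaw": 255},
    {"offset": [0.165, 0, 0.011], "yaw": -8, "jaw": 255},
    {"offset": [0.19, 0, 0.012], "yaw": -9, "jaw": 255},
    {"offset": [0.215, 0, 0.014], "yaw": -10, "jaw": 255},
  ],
)

```text
clock: 9.6
position: [0.5318, 0.1127, 0.1756]
ee_rot: [0.469, -0.523, 0.529, -0.476]
ft_force: [-0.4, -0.2, -1.3]
grip_width: 0.134
```

```bash
python3 -c "
from h import *
go(.4841,-.1049,.17,274.6)"
```

```text
t 9.6 p [0.5318 0.1127 0.1756] F [-0.39 -0.18 -1.3 ] T [ 0.12 -0.01  0.04] g 0.134
[[-0.108  0.013  0.994]
 [-0.994  0.001 -0.108]
 [-0.002 -1.     0.013]]
ang -96.19 offset [ 0.2215  0.0048 -0.0241] yaw -10.79
```

Emit:
move_arm(
  increments=[
    {"offset": [0.025, 0, -0.003], "yaw": -1.5, "jaw": 255},
    {"offset": [0.05, 0, -0.006], "yaw": -3, "jaw": 255},
    {"offset": [0.075, 0, -0.009], "yaw": -4.5, "jaw": 255},
    {"offset": [0.1, 0, -0.012], "yaw": -6, "jaw": 255},
    {"offset": [0.125, 0, -0.014], "yaw": -7, "jaw": 255},
    {"offset": [0.15, 0, -0.017], "yaw": -8, "jaw": 255},
    {"offset": [0.175, 0, -0.019], "yaw": -9, "jaw": 255},
    {"offset": [0.197, 0, -0.022], "yaw": -10, "jaw": 255},
    {"offset": [0.212, 0, -0.023], "yaw": -10.5, "jaw": 255},
    {"offset": [0.221, 0, -0.024], "yaw": -10.8, "jaw": 255},
  ],
)

```text
clock: 10.43
position: [0.4836, -0.1065, 0.175]
ee_rot: [-0.516, 0.477, -0.483, 0.522]
ft_force: [0.4, -0.4, -0.8]
grip_width: 0.139
```

Run:
```python
from h import *
np.set_printoptions(suppress=True,precision=4)
st()
T=np.array([.4935,-.222]);V=np.array([-.0802,.9968]);W=np.array([V[1],-V[0]])
for n in("scene","top"):
    c=manip.camera(n); P=cloud(c).reshape(-1,3)
    s=(P[:,:2]-T)@V;w=(P[:,:2]-T)@W
    k=(P[:,2]>.027)&(P[:,2]<.042)&(abs(s)<.2)&(abs(w)<.11)
    print(n,"rim",cv2.minAreaRect(P[k][:,:2].astype(np.float32)))
    for a in(-.12,-.09,-.06,-.03,.03,.06):
        k=(abs(s-a)<.008)&(abs(w)<.03)&(P[:,2]>.11)&(P[:,2]<.24)
        if k.sum():print(a,k.sum(),"w %.4f ztop %.4f"%(np.median(w[k]),np.percentile(P[k,2],80)))
    k=(abs(w)<.015)&(P[:,2]>.13)&(P[:,2]<.21)&(s>-.25)&(s<0);print("s end",s[k].min())
    for q in("spindle_mid",): print([ (round(d["confidence"],2),atz(c,d["centre"],.175)) for d in manip.spot_point(c,q)[:2]])
    if n=="scene": cv2.imwrite('pics/s4.png',cv2.resize(c['pixels'][70:330,150:450,::-1],(692,600),interpolation=cv2.INTER_CUBIC))
```

```text
t 10.4333 p [ 0.4836 -0.1065  0.175 ] F [ 0.41 -0.45 -0.81] T [0.1  0.01 0.04] g 0.139
[[ 0.079  0.013  0.997]
 [-0.997  0.     0.079]
 [ 0.001 -1.     0.013]]
scene rim ((0.4944273829460144, -0.2233697772026062), (0.16396112740039825, 0.35600247979164124), 4.414273262023926)
-0.12 22 w 0.0029 ztop 0.1962
-0.09 26 w 0.0039 ztop 0.1950
-0.06 26 w 0.0044 ztop 0.1934
-0.03 23 w 0.0048 ztop 0.1902
0.03 30 w 0.0051 ztop 0.1869
0.06 13 w 0.0060 ztop 0.1809
s end -0.14218453274509468
[(0.61, array([ 0.4929, -0.227 ,  0.175 ]))]
top rim ((0.49237361550331116, -0.22186031937599182), (0.16171668469905853, 0.351444810628891), 4.401379585266113)
-0.12 58 w -0.0021 ztop 0.1998
-0.09 58 w -0.0018 ztop 0.1972
-0.06 58 w -0.0020 ztop 0.1956
-0.03 58 w -0.0010 ztop 0.1938
s end -0.1400304452769543
[(0.59, array([ 0.4951, -0.2286,  0.175 ]))]
```

View pics/s4.png

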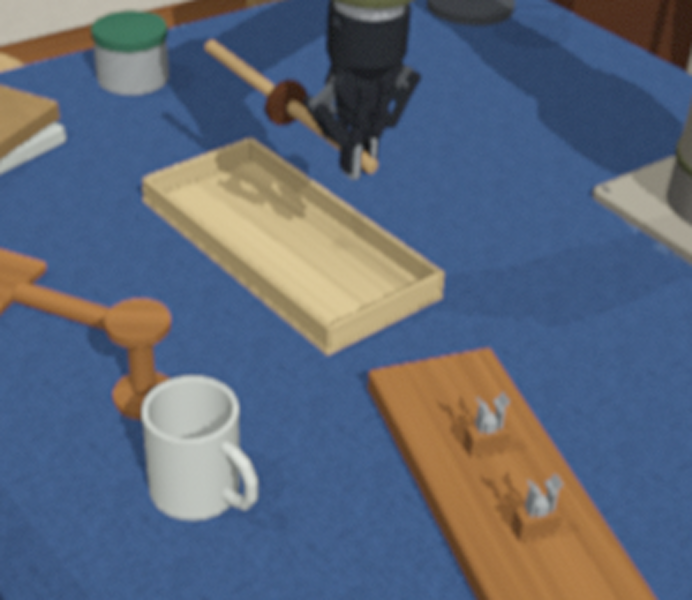

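The spindle hangs over the tray, with its disc at (287,100) and its far end at (212,48). Depth puts it within a few mm of the tray's axis. I'll lower it slowly.

Emit:
move_arm(
  increments=[
    {"offset": [0, 0.015, 0], "yaw": 0, "jaw": 255},
    {"offset": [0, 0.035, 0], "yaw": 0, "jaw": 255},
    {"offset": [0, 0.055, 0], "yaw": 0, "jaw": 255},
    {"offset": [0, 0.075, 0], "yaw": 0, "jaw": 255},
    {"offset": [0, 0.09, 0], "yaw": 0, "jaw": 255},
    {"offset": [0, 0.105, 0], "yaw": 0, "jaw": 255},
    {"offset": [0, 0.115, 0], "yaw": 0, "jaw": 255},
    {"offset": [0, 0.122, 0], "yaw": 0, "jaw": 255},
    {"offset": [0, 0.128, 0], "yaw": 0, "jaw": 255},
    {"offset": [0, 0.13, 0], "yaw": 0, "jaw": 255},
  ],
)

```text
clock: 11.47
position: [0.4862, -0.1027, 0.0445]
ee_rot: [-0.516, 0.476, -0.482, 0.524]
ft_force: [-0.3, 0.5, -1.1]
grip_width: 0.134
```

Emit:
move_arm(
  increments=[
    {"offset": [0, 0.003, 0], "yaw": 0, "jaw": 255},
    {"offset": [0, 0.006, 0], "yaw": 0, "jaw": 255},
    {"offset": [0, 0.009, 0], "yaw": 0, "jaw": 255},
    {"offset": [0, 0.011, 0], "yaw": 0, "jaw": 255},
    {"offset": [0, 0.013, 0], "yaw": 0, "jaw": 255},
    {"offset": [0, 0.013, 0], "yaw": 0, "jaw": 255},
    {"offset": [0, 0.013, 0], "yaw": 0, "jaw": 255},
  ],
)

```text
clock: 12.05
position: [0.4863, -0.1027, 0.0315]
ee_rot: [-0.516, 0.476, -0.482, 0.524]
ft_force: [-0.8, 0.4, -0.6]
grip_width: 0.136
```

```bash
cat > tr.py <<'E'
from h import *
import sys
st()
T=np.array([.4935,-.222]);V=np.array([-.0802,.9968]);W=np.array([V[1],-V[0]])
for n in("scene","top"):
    c=manip.camera(n); P=cloud(c).reshape(-1,3)
    s=(P[:,:2]-T)@V;w=(P[:,:2]-T)@W
    for a in(-.12,-.09,-.06,-.03,0,.03,.06,.09,.12):
        k=(abs(s-a)<.006)&(abs(w)<.03)&(P[:,2]>.017)&(P[:,2]<.075)
        if k.sum():print(n,a,k.sum(),"w %.4f ztop %.4f"%(np.median(w[k]),np.percentile(P[k,2],80)))
    if n=="scene": cv2.imwrite('pics/'+sys.argv[1],cv2.resize(c['pixels'][70:330,150:450,::-1],(692,600),interpolation=cv2.INTER_CUBIC))
E
python3 tr.py s5.png
```

```text
t 12.05 p [ 0.4863 -0.1027  0.0315] F [-0.84  0.44 -0.63] T [ 0.15  0.04 -0.  ] g 0.136
[[ 0.081  0.013  0.997]
 [-0.997  0.002  0.081]
 [-0.001 -1.     0.013]]
scene -0.12 16 w 0.0059 ztop 0.0527
scene -0.09 18 w 0.0071 ztop 0.0510
scene -0.06 16 w 0.0069 ztop 0.0498
scene -0.03 17 w 0.0075 ztop 0.0479
scene 0 88 w 0.0178 ztop 0.0578
scene 0.03 17 w 0.0091 ztop 0.0435
scene 0.06 1 w 0.0149 ztop 0.0408
scene 0.12 104 w 0.0155 ztop 0.0598
top -0.12 36 w 0.0013 ztop 0.0559
top -0.09 35 w 0.0016 ztop 0.0553
top -0.06 30 w 0.0017 ztop 0.0535
top -0.03 32 w 0.0033 ztop 0.0512
top 0 73 w 0.0013 ztop 0.0653
```

View pics/s5.png

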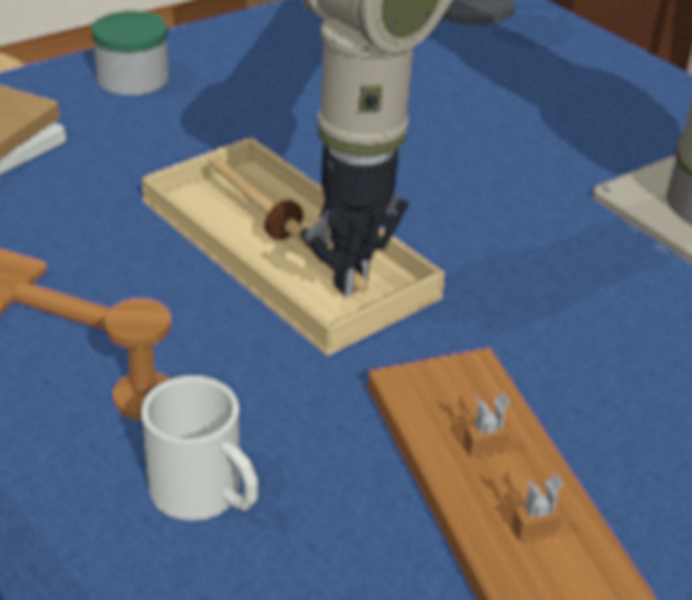

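The spindle is inside the tray, still held, with its disc at (284,218). Its axis is about 32 mm above the floor. I'll go 5 mm lower and release gently.

Emit:
move_arm(
  increments=[
    {"offset": [0, 0.002, 0], "yaw": 0, "jaw": 255},
    {"offset": [0, 0.004, 0], "yaw": 0, "jaw": 255},
    {"offset": [0, 0.005, 0], "yaw": 0, "jaw": 255},
    {"offset": [0, 0.005, 0], "yaw": 0, "jaw": 200},
    {"offset": [0, 0.005, 0], "yaw": 0, "jaw": 190},
    {"offset": [0, 0.005, 0], "yaw": 0, "jaw": 180},
    {"offset": [0, 0.005, 0], "yaw": 0, "jaw": 150},
    {"offset": [0, 0.005, 0], "yaw": 0, "jaw": 120},
    {"offset": [0, 0.005, 0], "yaw": 0, "jaw": 100},
    {"offset": [0, 0.005, 0], "yaw": 0, "jaw": 100},
  ],
  squeeze=20,
)

```text
clock: 12.98
position: [0.4866, -0.1027, 0.0267]
ee_rot: [-0.516, 0.476, -0.482, 0.524]
ft_force: [-0.4, -0.1, -1.2]
grip_width: 0.606
```

Emit:
move_arm(
  increments=[
    {"offset": [0, -0.01, 0], "yaw": 0, "jaw": 100},
    {"offset": [0, -0.03, 0], "yaw": 0, "jaw": 100},
    {"offset": [0, -0.06, 0], "yaw": 0, "jaw": 100},
    {"offset": [0, -0.1, 0], "yaw": 0, "jaw": 100},
    {"offset": [0, -0.14, 0], "yaw": 0, "jaw": 50},
    {"offset": [0, -0.18, 0], "yaw": 0, "jaw": 0},
    {"offset": [0, -0.2, 0], "yaw": 0, "jaw": 0},
    {"offset": [0, -0.2, 0], "yaw": 0, "jaw": 0},
    {"offset": [0, -0.2, 0], "yaw": 0, "jaw": 0},
  ],
)

```text
clock: 13.73
position: [0.4843, -0.103, 0.2285]
ee_rot: [-0.516, 0.475, -0.483, 0.524]
ft_force: [0.7, -0.1, -0.9]
grip_width: 0.998
```

```bash
python3 tr.py s6.png; python3 ax.py | grep stand
```

```text
t 13.7333 p [ 0.4843 -0.103   0.2285] F [ 0.66 -0.07 -0.9 ] T [-0.05  0.06  0.02] g 0.998
[[ 0.081  0.016  0.997]
 [-0.997  0.     0.081]
 [ 0.001 -1.     0.016]]
scene -0.12 18 w -0.0019 ztop 0.0363
scene -0.09 15 w -0.0009 ztop 0.0364
scene -0.06 14 w -0.0025 ztop 0.0363
scene -0.03 17 w -0.0024 ztop 0.0362
scene 0 127 w 0.0040 ztop 0.0509
scene 0.03 20 w -0.0013 ztop 0.0363
scene 0.06 20 w 0.0017 ztop 0.0372
scene 0.09 22 w 0.0002 ztop 0.0368
scene 0.12 24 w 0.0023 ztop 0.0369
top -0.12 33 w -0.0082 ztop 0.0391
top -0.09 31 w -0.0076 ztop 0.0396
top -0.06 32 w -0.0071 ztop 0.0397
stand ((0.6164658069610596, 0.19146747887134552), (0.36088234186172485, 0.28189146518707275), 73.68804931640625)
stand ((0.5449219942092896, 0.21103593707084656), (0.3607526123523712, 0.13210903108119965), 73.56668090820312)
```

View pics/s6.png

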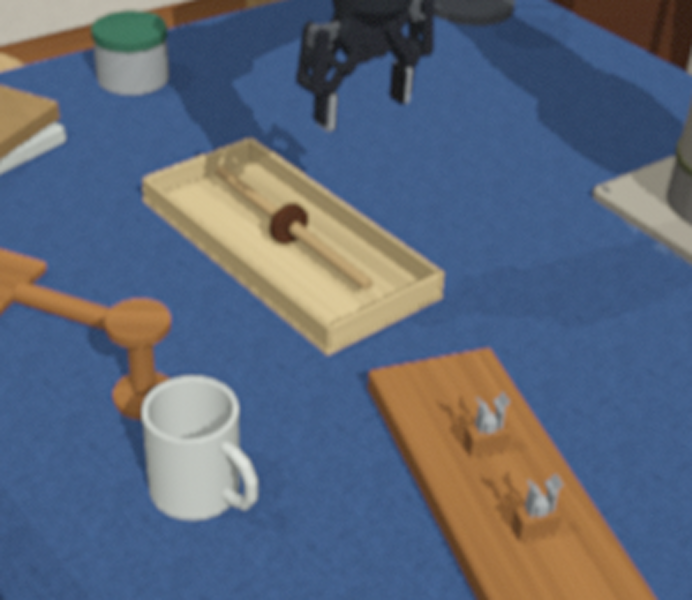

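The spindle lies level in the tray with its disc at (288,222), released. I'll let a second pass, check that it isn't rolling, then hand in.

Emit:
move_arm(
  increments=[
    {"offset": [0, 0, 0], "yaw": 0, "jaw": 0},
    {"offset": [0, 0, 0], "yaw": 0, "jaw": 0},
    {"offset": [0, 0, 0], "yaw": 0, "jaw": 0},
    {"offset": [0, 0, 0], "yaw": 0, "jaw": 0},
    {"offset": [0, 0, 0], "yaw": 0, "jaw": 0},
    {"offset": [0, 0, 0], "yaw": 0, "jaw": 0},
    {"offset": [0, 0, 0], "yaw": 0, "jaw": 0},
    {"offset": [0, 0, 0], "yaw": 0, "jaw": 0},
    {"offset": [0, 0, 0], "yaw": 0, "jaw": 0},
    {"offset": [0, 0, 0], "yaw": 0, "jaw": 0},
  ],
)

```text
clock: 14.77
position: [0.4832, -0.1028, 0.2257]
ee_rot: [-0.517, 0.477, -0.482, 0.523]
ft_force: [-0.1, 0.6, -0.1]
grip_width: 1.004
```

```bash
python3 tr.py s7.png | grep -v 0.0[69]
```

```text
[[ 0.082  0.012  0.997]
 [-0.997  0.002  0.082]
 [-0.001 -1.     0.012]]
scene -0.12 17 w -0.0010 ztop 0.0367
scene -0.03 18 w -0.0012 ztop 0.0372
scene 0 117 w 0.0040 ztop 0.0515
scene 0.03 21 w -0.0002 ztop 0.0356
scene 0.12 25 w 0.0017 ztop 0.0369
top -0.12 30 w -0.0094 ztop 0.0389
```

Nothing has moved, so I'll hand it in.

```bash
python3 -c "
from h import *
print(manip.hand_in())"
```

```text
the job is handed in; nothing more can be done
None
```

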